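Close a tabletop takoyaki cooker with its loose cover plate

ROBOT

A 6-joint arm with a two-finger parallel gripper is mounted at the origin on the work surface. World frame = base frame: x ahead of the robot, y to its left, z up, the work surface at z = 0. Lengths are in m, angles in rad, forces in N, time in s.
With the tool pointing down it reaches from about 0.425 to 0.95 m from the base axis. Payload 3.5 kg.
Tool frame: the origin (TCP) lies at the very end of the fingers, on their centre line; the grasp point (between the pads) lies 19 mm behind it (ctrl.pinch_z is the distance from the TCP to the grasp point, in m); z points along the fingers, y is the line along which they close (so a half turn about z gives the same grasp; the last joint's range is limited). The gripper opens to 85 mm and grips with 20 to 120 N. Pads are 22 mm wide; open, the fingers measure 114 mm over their backs; the gripper's body (76 mm by 85 mm) begins 54 mm behind the grasp point. The pads swing forward as they close: fully open they stand 13 mm farther back than shut.
Start: joints at [-1.326, 0.286, 1.577, -0, 1.279, -0.15], TCP at [0.26, -0.623, 0.231] pointing down, gripper open.
Joint ranges: [-2.77, 2.77], [-0.9, 2.22], [0.21, 2.48], [-1.53, 4.67], [0.24, 2.81], [-2.84, 2.84]. Speed limits (rad/s): [2.79, 2.79, 3.14, 3.14, 3.14, 3.14].

INTERFACE

Orientations are given as a unit quaternion [x, y, z, w].
In Python, from plant import ctrl gives the robot as it stands. The module is installed in compiled form; this text tells all that it offers.
- The arm moves only by the shell command python3 -m crank 'ROWS' [OPENING] [FORCE]. ROWS is JSON, a list of rows, each a list of 6 numbers: the shift along the tool's x, y, z in cm, then the turn, a rotation vector about the tool's x, y, z in rad. In form: [[tx, ty, tz, rx, ry, rz], ...]. A call has 1 to 10 rows; each row is the pose to reach, as a shift and turn from the pose commanded when the call began, along the tool's axes at that moment; what a row does not reach only later rows make up. A row lasts 1/10 s, in which the tool goes at most 50 mm and 8.59 degrees, less where a joint would pass 70% of its speed; a pose out of reach is approached as far as the arm can. A call with a gripper value outside its range is refused whole. OPENING is the opening, from 0 (shut) to 1 (fully open), set as the call begins (- or left out, the last holds). The fingers move at their own pace and stop on an object; FORCE is the grip in N (left out, the last holds). Time passes only in rows, so rows that repeat a pose let the fingers close. It gives the time, the measured TCP pose, the force, the opening and the grip force at its end, in the units of the state.
- ctrl.get_state(): the state, without advancing time (a new reading comes with each control period).
- ctrl.read_camera(name): name is "side" or "top"; returns (picture, depth): 480x640x3 uint8, blue, green, red; 480x640 float32, m along the optical axis (not along the pixel's ray), 0 where there is no reading.
- ctrl.camera_info(name): a dict with "K" (3x3 intrinsics, pixels), "origin" and "orientation" of the camera in the world. Camera axes: x right, y down, z forward; pixel columns grow to the right and rows downward; lengths in m; the calibration is good to about 2 mm. A picture is of the moment at which its call begins. camera_info takes no time and is no camera call.
- ctrl.sign_off(): hands the job in; it is judged then, once.
The state is a dict: "time": time; "qpos": joint angles; "dq": joint speeds; "joint_efforts": joint torques, N m; "eef_pos": TCP position; "tcp_rot": TCP orientation; "contact_force": force on the tool from outside, world axes, zero at the start; "wrist_torque": the same for the moment, N m; "opening": opening from 0.0 (shut) to 1.0 (fully open); "finger_force": force on a finger pad.
Only numpy, scipy, OpenCV 4.12 (cv2) and the standard library are available. Lean on these libraries where they do the work, as an engineer would, in place of code of your own. Each camera call takes 0.05 s, during which the arm holds its last target. There are 200 camera calls.

TASK

The cooker's metal cover plate stands on edge in the wooden rack. Take it out, lay it flat on the wooden board with its handle up and let go of it; then take it by the handle and seat it on the cooker with both pins through its holes, so that it lies fully down on the rim (either way round). Do not shift or tip the other goods on the counter.

Things in the scene. Friction and masses are not known exactly. Their poses are not given: they have to be found in the camera images.
- cover: loose aluminium cover plate, 160 (x) x 110 (y) x 8 mm (z), about 0.4 kg, origin at the centre of its underside. Handle on its +z face. Two round through holes of 14.5 mm diameter at x = +-65 mm, y = 0. At the start it stands on its long -y edge in the rack, +y edge up (bare metal there on both faces for 40 mm down), the handle face away from the robot, leaning up to 0.08 rad
- cover_handle (a point): centre of the cover's dark wooden handle bar, 23 mm above the cover's underside; the bar is 70 mm along the cover's x, 22 mm along its y and stands 30 mm proud, from 8 to 38 mm above the underside; axes as the cover's
- rack: fixed dark wooden rack, base 110 (x) x 150 (y) x 14 mm; four ribs 10 x 20 x 40 mm at y = +-55 mm form an 11 mm wide slot along its y axis over x = 0, slot floor 14 mm above the counter, rib tops 54 mm. Origin at the centre of its underside
- board: fixed plain wooden board lying on the counter, 190 (x) x 200 (y) x 12 mm, origin at the centre of its underside, so its top is at 12 mm
- cooker: fixed grey box-shaped cooker, 180 (its x) x 130 (its y) x 60 mm high, open in the middle over the burner (opening 96 x 94 mm), origin at the centre of its underside; a small black knob sticks out 12 mm at its -y side. Two upright steel pins of 12 mm diameter at x = +-65 mm, y = 0 rise 18 mm above the rim, the top 6 mm tapered to 7 mm
- cooker_seat (a point): point at the middle of the cooker's rim plane, 60 mm above the counter, axes as the cooker's: where the cover's origin comes when it is seated
- pick_cup: white cup with steel picks standing in it, 68 mm wide, 170 mm high over the picks; origin under its centre
- sauce: amber glass bottle, 56 mm wide, 150 mm high; origin under its centre
- bowl: white bowl, 110 mm wide, 50 mm high; origin under its centre
- brush: oil brush lying flat, 170 mm long; origin under its middle

How it is judged:
By the outcome, as a careful person would: the job done as asked, in the order asked, and still so for the second after the job is handed in, with the robot touching nothing.
It also fails if it takes over 64 s, if anything falls off the work surface, if the arm or the gripper's body presses on something with over 40 N, if the wrist force passes 120 N, or if a joint passes its speed limit or range.

## Working session

There is one attempt and no reset: what is moved stays moved. The work goes in short steps, Python scripts to look and compute and a shell command to move; the robot and the scene stay as the last step left them, time stands still between calls to the robot, and variables do not carry over. Pictures are saved under pics/ and viewed, at most 10 in all, crops included, and the job is handed in when it is done.

```bash
mkdir -p pics; cat > h.py <<'E'
import numpy as np,cv2
from scipy.spatial.transform import Rotation as R
from plant import ctrl
np.set_printoptions(precision=4,suppress=True)
def cam(n):
    c=ctrl.camera_info(n);return np.array(c["K"]),np.array(c["origin"]),c["orientation"]
def rot(o):
    o=np.array(o);return R.from_quat(o).as_matrix() if o.size==4 else o
def shot(n):
    p,d=ctrl.read_camera(n);np.savez(f"{n}.npz",p=p,d=d);cv2.imwrite(f"pics/{n}_{int(ctrl.get_state()['time']*100)}.png",p);return p,d
def cloud(n,d):
    K,o,q=cam(n);v,u=np.mgrid[:480,:640]
    P=np.stack([(u-K[0,2])/K[0,0]*d,(v-K[1,2])/K[1,1]*d,d],-1)
    W=P@rot(q).T+o;W[d==0]=np.nan;return W
def onplane(n,u,v,z):
    K,o,q=cam(n);r=rot(q)@np.array([(u-K[0,2])/K[0,0],(v-K[1,2])/K[1,1],1]);return o+r*(z-o[2])/r[2]
E
python3 - <<'E'
from h import *
for n in("side","top"):
    shot(n);print(n,*cam(n))
print(ctrl.get_state(),ctrl.pinch_z)
E
ls pics
```

```text
side [[546.116    0.     316.0819]
 [  0.     546.116  229.7202]
 [  0.       0.       1.    ]] [0.0492 1.1313 0.9223] [-0.175   0.8693 -0.4513  0.1001]
top [[494.9861   0.     314.24  ]
 [  0.     494.9861 236.1629]
 [  0.       0.       1.    ]] [ 0.3758 -0.0062  1.4916] [-0.705   0.7067 -0.0438  0.0403]
{'time': 0.1, 'qpos': array([-1.326 ,  0.2871,  1.578 ,  0.    ,  1.2786, -0.15  ]), 'dq': array([-0.0005, -0.0025, -0.001 ,  0.0002,  0.0008, -0.0018]), 'joint_efforts': array([  0.0011, -40.7292, -29.37  ,  -0.0002,   0.0034,   0.    ]), 'eef_pos': array([ 0.2595, -0.6225,  0.2301]), 'tcp_rot': array([ 0.9806,  0.1961, -0.    , -0.0011]), 'contact_force': array([ 0.2305,  0.6874, -0.131 ]), 'wrist_torque': array([ 0.0388, -0.0158, -0.0239]), 'finger_force': 0.0, 'opening': 0.9992726483953654} 0.0187
side_5.png
top_10.png
```

View pics/top_10.png

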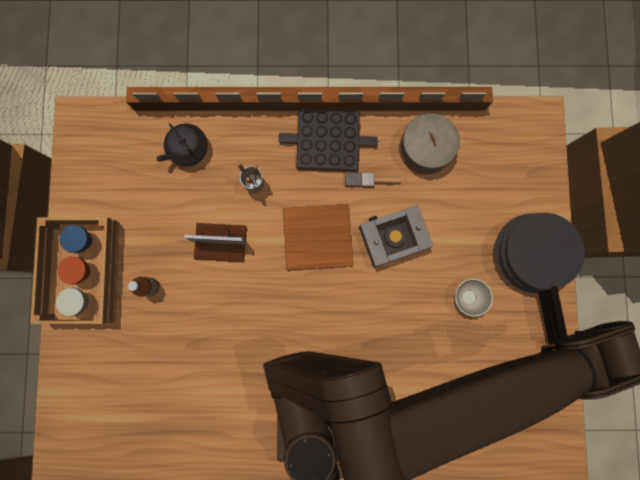

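View pics/side_5.png

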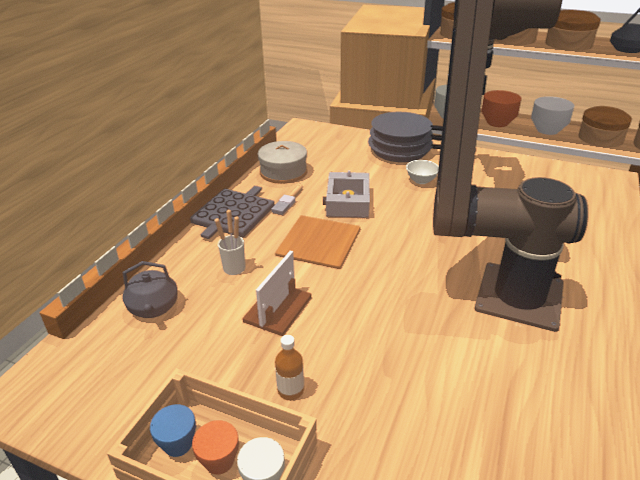

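The top view shows the rack at about (220,242), with the cover's top edge running from (186,237) to (243,240). The board is at (318,237) and the cooker at (396,237), with its knob at (372,218). Sauce is at (143,287), the cup at (252,180), the bowl at (474,298) and the brush at (372,181). The side view shows the cover's bare face towards the robot, at (277,290).

```bash
python3 - <<'E'
from h import *
t=np.load("top.npz");s=np.load("side.npz")
a=cv2.resize(t['p'][215:275,170:260],None,fx=8,fy=8,interpolation=cv2.INTER_CUBIC)[:,:720]
b=cv2.resize(t['p'][195:275,350:440],None,fx=7,fy=7,interpolation=cv2.INTER_CUBIC)
cv2.imwrite("pics/c1.png",a);cv2.imwrite("pics/c2.png",b)
W=cloud("top",t['d'])
for n,(u,v) in dict(board=(318,237),rim=(370,252),table=(300,330),sauce=(143,287),cup=(252,180),topedge=(215,239)).items(): print(n,W[v,u])
for n,pts in dict(board=[(283,208),(351,205),(353,268),(287,270)]).items():
    print([onplane("top",u,v,.012)[:2] for u,v in pts])
S=cloud("side",s['d'])
m=(S[...,2]>.06)&(S[...,2]<.14)&(S[...,0]>.45)&(S[...,0]<.62)&(S[...,1]>.15)&(S[...,1]<.42)
P=S[m];c=P.mean(0)
for _ in range(3):
    c=P.mean(0);n=np.linalg.svd(P-c,full_matrices=False)[2][2];r=(P-c)@n;P=P[abs(r)<2.5*r.std()+1e-4]
print(len(P),c,n,r.std(),P.min(0),P.max(0))
m=(W[...,2]>.1)&(W[...,2]<.15)&(W[...,0]>.45)&(W[...,0]<.65)&(W[...,1]>.15)&(W[...,1]<.42)
P=W[m];print(len(P),P.mean(0),P.min(0),P.max(0),np.polyfit(P[:,1],P[:,0],1))
m=(W[...,2]>.05)&(W[...,2]<.068)&(W[...,0]>.4)&(W[...,0]<.8)&(W[...,1]>-.4)&(W[...,1]<-.08)
v,u=np.nonzero(m);k=(u>355)&(u<435)&(v>200)&(v<272);P=W[m][k]
print(np.median(P,0),cv2.minAreaRect(P[:,:2].astype(np.float32)))
E
```

```text
board [ 0.5508 -0.025   0.0073]
rim [ 0.5009 -0.1759  0.054 ]
table [ 0.2734  0.0295 -0.0075]
sauce [0.4001 0.4606 0.114 ]
cup [0.7235 0.1745 0.0216]
topedge [0.532  0.2625 0.1248]
[array([0.639 , 0.0808]), array([ 0.6478, -0.1255]), array([ 0.4567, -0.1292]), array([0.4513, 0.0679])]
903 [0.5335 0.2763 0.0967] [-0.9982  0.0574  0.0181] 0.001646801428164704 [0.5271 0.1881 0.0601] [0.5422 0.3528 0.1285]
215 [0.535  0.2671 0.1203] [0.5277 0.1887 0.1005] [0.5439 0.3498 0.1309] [0.0536 0.5207]
[ 0.5496 -0.2526  0.0587] ((0.5496935248374939, -0.2542992830276489), (0.13033290207386017, 0.18173430860042572), 18.920316696166992)
```

View pics/c1.png

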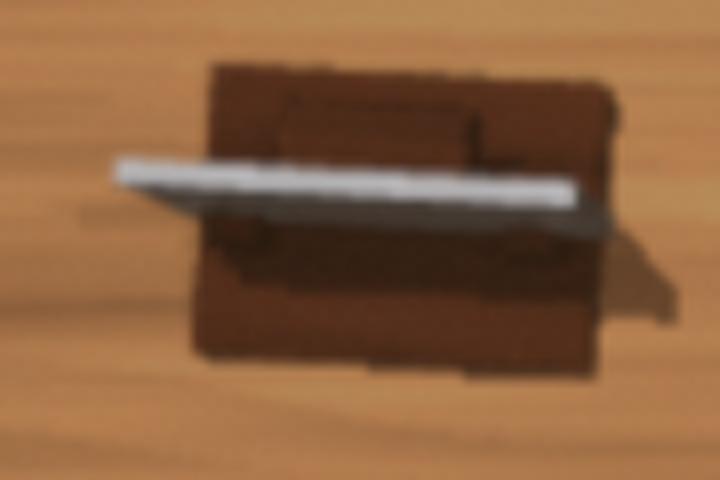

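View pics/c2.png

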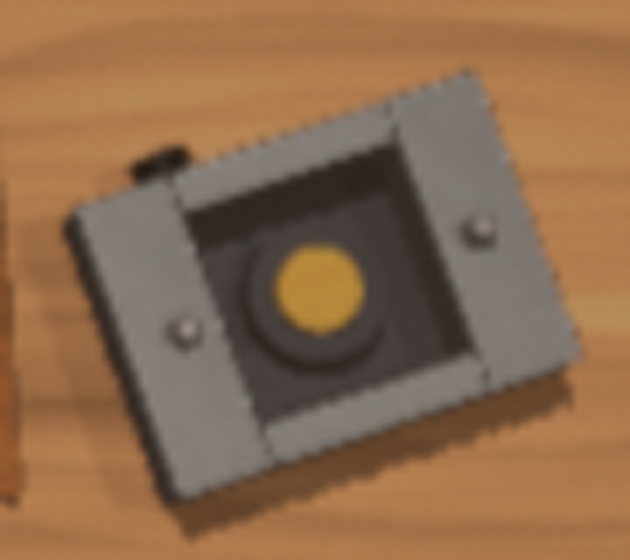

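The crops show the cover's top edge running from about (115,170) to (575,193) in c1. In c2 the cooker's pin tops are at about (184,330) and (480,230), with the knob at (162,163).

```bash
cat >> h.py <<'E'
def delta(p,Rt,p0=None,q0=None):
    s=ctrl.get_state();p0=s['eef_pos'] if p0 is None else p0;R0=R.from_quat(s['tcp_rot'] if q0 is None else q0)
    return R0.inv().apply(np.array(p)-p0)*100,(R0.inv()*Rt).as_rotvec()
def down(a): # tool down, tool y at heading a
    y=np.array([np.cos(a),np.sin(a),0]);z=np.array([0,0,-1.]);return R.from_matrix(np.stack([np.cross(y,z),y,z],1))
E
cat > log.py <<'E'
from h import *
import json
s=ctrl.get_state();open("log.jsonl","a").write(json.dumps([list(map(float,s[k])) for k in("qpos","eef_pos","tcp_rot")])+"\n")
print(s['qpos'],s['contact_force'])
E
python3 log.py
python3 - <<'E'
from h import *
f=lambda u,v,s,u0,v0,z:onplane("top",(u+.5)/s-.5+u0,(v+.5)/s-.5+v0,z)
A=f(115,170,8,170,215,.124);B=f(577,193,8,170,215,.124);print("edge",A,B,np.linalg.norm(A-B),(A+B)/2)
for z in(.072,.078):
    A1=f(184,330,7,350,195,z);B1=f(480,230,7,350,195,z);print("pins",A1,B1,np.linalg.norm(A1-B1),(A1+B1)/2,np.arctan2(*(A1-B1)[1::-1]))
d=A-B;al=np.arctan2(d[1],d[0]);print("edge heading",al)
c=[f(u,v,8,170,215,.014) for u,v in((213,65),(608,85),(595,377),(197,355))];print("rack base",c,np.mean(c,0))
m=(A+B)/2
for a in(al-np.pi/2,al+np.pi/2):
  print(a,delta([m[0],m[1],.24],down(a)))
E
```

```text
[-1.326   0.2871  1.578   0.      1.2786 -0.15  ] [ 0.2305  0.6874 -0.131 ]
edge [0.5412 0.3491 0.124 ] [0.5328 0.1885 0.124 ] 0.16073282006114017 [0.537  0.2688 0.124 ]
pins [ 0.5291 -0.1912  0.072 ] [ 0.5705 -0.3145  0.072 ] 0.13007260556044858 [ 0.5498 -0.2528  0.072 ] 1.8943198108241903
pins [ 0.5285 -0.1904  0.078 ] [ 0.5696 -0.3132  0.078 ] 0.1295228388386203 [ 0.5491 -0.2518  0.078 ] 1.89431981082419
edge heading 1.518499852797211
rack base [array([0.5943, 0.3419, 0.014 ]), array([0.5863, 0.1931, 0.014 ]), array([0.4763, 0.1965, 0.014 ]), array([0.4849, 0.3451, 0.014 ])] [0.5354 0.2691 0.014 ]
-0.052296473997685666 (array([ 59.8953, -71.6001,  -0.8228]), array([-0.0017, -0.0015, -1.1237]))
3.0892961795921074 (array([ 59.8953, -71.6001,  -0.8228]), array([-0.0017,  0.0019,  2.0179]))
```

```bash
python3 -m crank '[[49.6,-30.6,-1,0,0,-0.6],[49.6,-30.6,-1,0,0,-0.6],[49.6,-30.6,-1,0,0,-0.6],[49.6,-30.6,-1,0,0,-0.6],[49.6,-30.6,-1,0,0,-0.6],[49.6,-30.6,-1,0,0,-0.6],[49.6,-30.6,-1,0,0,-0.6],[49.6,-30.6,-1,0,0,-0.6],[49.6,-30.6,-1,0,0,-0.6],[49.6,-30.6,-1,0,0,-0.6]]' 0.6 60; python3 log.py
python3 - <<'E'
from h import *
print(delta([.537,.2688,.24],down(-.0523)))
E
```

```text
time: 1.1
eef_pos: [0.5521, -0.2151, 0.2395]
tcp_rot: [0.879, 0.477, -0.0, -0.0]
contact_force: [1.6, -0.8, 0.1]
opening: 0.602
finger_force: 0.0
[-0.5427  0.1002  1.7769 -0.      1.2651  0.0335] [ 1.5522 -0.7704  0.1131]
(array([ 39.7593, -27.6233,  -0.0351]), array([-0.0005, -0.0001, -0.5238]))
```

```bash
python3 -m crank '[[39.8,-27.6,0,0,0,-0.52],[39.8,-27.6,0,0,0,-0.52],[39.8,-27.6,0,0,0,-0.52],[39.8,-27.6,0,0,0,-0.52],[39.8,-27.6,0,0,0,-0.52],[39.8,-27.6,0,0,0,-0.52],[39.8,-27.6,0,0,0,-0.52],[39.8,-27.6,0,0,0,-0.52],[39.8,-27.6,0,0,0,-0.52],[39.8,-27.6,0,0,0,-0.52]]'; python3 -m crank '[[0,0,0,0,0,0],[0,0,0,0,0,0]]';python3 log.py
python3 - <<'E'
from h import *
print(delta([.537,.2688,.088],down(-.0523)))
E
```

```text
time: 2.1
eef_pos: [0.5357, 0.2699, 0.2394]
tcp_rot: [0.726, 0.688, -0.0, -0.0]
contact_force: [0.2, -0.7, -0.2]
opening: 0.601
finger_force: 0.0
time: 2.3
eef_pos: [0.5362, 0.2674, 0.2392]
tcp_rot: [0.726, 0.688, -0.001, -0.0]
contact_force: [0.0, -0.2, -0.4]
opening: 0.602
finger_force: 0.0
[ 0.2936  0.1158  1.7606 -0.0006  1.2667  0.348 ] [ 0.0461 -0.1683 -0.3815]
(array([ 0.1634,  0.0917, 15.1174]), array([-0.0012,  0.001 , -0.0019]))
```

```bash
python3 -m crank '[[0.15,0.1,5,0,0,0],[0.15,0.1,10,0,0,0],[0.15,0.1,13,0,0,0],[0.15,0.1,15.1,0,0,0],[0.15,0.1,15.1,0,0,0],[0.15,0.1,15.1,0,0,0]]'; python3 log.py; python3 -m crank '[[0,0,0,0,0,0],[0,0,0,0,0,0],[0,0,0,0,0,0],[0,0,0,0,0,0],[0,0,0,0,0,0],[0,0,0,0,0,0]]' 0 80; python3 log.py
```

```text
time: 2.9
eef_pos: [0.5382, 0.2672, 0.0892]
tcp_rot: [0.727, 0.686, -0.0, 0.0]
contact_force: [-0.5, 1.0, 0.0]
opening: 0.603
finger_force: 0.0
[ 0.2922  0.2801  1.8633 -0.0002  0.9984  0.35  ] [-0.5412  1.0487  0.0024]
time: 3.5
eef_pos: [0.5382, 0.2687, 0.0907]
tcp_rot: [0.726, 0.687, 0.0, 0.0]
contact_force: [-3.3, -0.8, 6.5]
opening: 0.078
finger_force: 78.9
[ 0.2946  0.2787  1.8619 -0.0001  1.0001  0.3501] [-3.3339 -0.7503  6.4658]
```

```bash
python3 -m crank '[[0,0,-2,0,0,0],[0,0,-5,0,0,0],[0,0,-9,0,0,0],[0,0,-14,0,0,0],[0,0,-19,0,0,0],[0,0,-19,0,0,0]]'; python3 log.py; python3 -m crank '[[0,0,0,-0.14,0,0],[0,0,0,-0.28,0,0],[0,0,0,-0.4,0.0,0],[0,0,0,-0.4,0,0]]'; python3 log.py;  python3 -m crank '[[0,0,0,0,0.14,0],[0,0,0,0,0.28,0],[0,0,0,0,0.3,0],[0,0,0,0,0.3,0]]';python3 log.py
```

```text
time: 4.1
eef_pos: [0.5414, 0.2697, 0.2882]
tcp_rot: [0.726, 0.687, 0.007, 0.004]
contact_force: [1.4, 0.5, -3.3]
opening: 0.08
finger_force: 78.6
[ 0.2947  0.0854  1.704  -0.0001  1.3354  0.3503] [ 1.386   0.4966 -3.2691]
time: 4.5
eef_pos: [0.5331, 0.2681, 0.2731]
tcp_rot: [0.712, 0.675, 0.132, 0.142]
contact_force: [-0.6, -0.3, -5.5]
opening: 0.084
finger_force: 79.7
[ 0.3623 -0.0846  1.9354 -0.1954  0.9412  0.5033] [-0.5859 -0.2515 -5.4932]
time: 4.9
eef_pos: [0.5377, 0.2669, 0.2768]
tcp_rot: [0.685, 0.687, 0.239, 0.041]
contact_force: [-0.0, -0.7, -4.2]
opening: 0.083
finger_force: 79.6
[ 0.2133 -0.1572  2.0137  0.2501  0.845   0.0851] [-0.0118 -0.7214 -4.2384]
```

```bash
cat > kin.py <<'E'
from h import *
import json
from scipy.optimize import least_squares
D=[json.loads(l) for l in open("log.jsonl")]
def fk(q,k):
    h,L1,L2,Lt,off,s4,s6=k[0],k[1],k[2],k[3],k[4],1,1
    A=R.from_euler('z',q[0]);p=np.array([0,0,h])+A.apply([0,off,0])
    A=A*R.from_euler('y',q[1]);p=p+A.apply([0,0,L1]);A=A*R.from_euler('y',q[2])
    p=p+A.apply([k[5],0,L2]);A=A*R.from_euler('z',q[3]*S4)*R.from_euler('y',q[4]);p=p+A.apply([0,0,Lt])
    return p,A*R.from_euler('z',q[5]*S6)*RT
S4,S6=1,1;RT=R.identity()
def fit():
    r=lambda k:np.concatenate([fk(np.array(d[0]),k)[0]-d[1] for d in D])
    return least_squares(r,[.16,.6,.53,.35,0.1,0])
best=None
for S4 in(1,-1):
    RT=R.identity()
    s=fit()
    if best is None or s.cost<best[0]: best=(s.cost,S4,s.x,abs(s.fun).max())
S4=best[1];K=best[2]
for S6 in(1,-1):
    T=[(fk(np.array(d[0]),K)[1].inv()*R.from_quat(d[2])) for d in D];e=max((t*T[0].inv()).magnitude() for t in T)
    if e<.03: break
RT=T[0]
LO=np.array([-2.77,-.9,.21,-1.53,.24,-2.84]);HI=np.array([2.77,2.22,2.48,4.67,2.81,2.84])
def ik(p,Rt,q0=None,n=12):
    rng=np.random.default_rng(0);out=None
    f=lambda q:np.concatenate([(fk(q,K)[0]-p)*3,(fk(q,K)[1].inv()*Rt).as_rotvec()])
    for i in range(n):
        x0=np.clip(q0,LO+.01,HI-.01) if i==0 and q0 is not None else rng.uniform(LO,HI)
        s=least_squares(f,x0,bounds=(LO,HI))
        if out is None or s.cost<out[0]-1e-9: out=(s.cost,s.x)
        if out[0]<1e-7: break
    return out
E
python3 -c "
from kin import *
print(best,S6,e,RT.as_rotvec())"
```

```text
(np.float64(2.3092884648089146e-18), 1, array([0.2403, 0.443 , 0.5725, 0.2493, 0.1009, 0.0206]), np.float64(1.163522611591361e-09)) 1 6.014685329927306e-16 [-0.      0.      1.5708]
```

```bash
cat > plan.py <<'E'
from kin import *
C=np.array([.549,-.026,.012])
def toolR(phi,th):
    u=np.array([np.cos(phi),np.sin(phi),0]);z=np.cos(th)*u-[0,0,np.sin(th)];y=np.sin(th)*u+[0,0,np.cos(th)]
    return R.from_matrix(np.stack([np.cross(y,z),y,z],1)),u
def tcp(phi,th,gap=.001):
    Rt,u=toolR(phi,th);return C+.055*u+[0,0,gap]-Rt.apply([0,-.004,.077]),Rt
E
python3 - <<'E'
from plan import *
for ph in(-90,-70,-45,-30,-15,0,15,30,45,70,90,180):
  for th in(20,30,40,50):
    p,Rt=tcp(np.radians(ph),np.radians(th));o=ik(p,Rt,n=8)
    if o[0]<1e-5:
        w=p-Rt.apply([0,0,.2493]);print(ph,th,o[1],"wrist",w)
E
```

```text
-90 20 [ 0.2168  0.6242  1.8772 -1.1909  1.4167  2.51  ] wrist [0.549  0.2243 0.1284]
-90 30 [ 0.1751  0.5118  1.9179 -1.0937  1.287   2.4073] wrist [0.549  0.1996 0.1796]
-90 40 [ 0.1175  0.409   1.9513 -0.9744  1.1668  2.2773] wrist [0.549  0.1664 0.2258]
-90 50 [ 0.0449  0.3202  1.9761 -0.8258  1.0625  2.1149] wrist [0.549  0.1257 0.2655]
-70 20 [ 0.2242  0.5099  2.0809 -1.486   1.2104  2.5532] wrist [0.4634 0.2092 0.1284]
-70 30 [ 0.1752  0.3926  2.1044 -1.362   1.0591  2.3954] wrist [0.4718 0.186  0.1796]
-70 40 [ 0.1098  0.2944  2.112  -1.1917  0.9291  2.1916] wrist [0.4832 0.1548 0.2258]
-70 50 [ 0.0313  0.2215  2.1033 -0.9673  0.8355  1.9371] wrist [0.4971 0.1165 0.2655]
-45 20 [0.1314 0.3688 2.3257 4.2544 0.9818 2.7163] wrist [0.372  0.151  0.1284]
-45 30 [0.0827 0.2379 2.3272 4.423  0.7608 2.4941] wrist [0.3895 0.1335 0.1796]
-45 50 [-0.0447  0.0982  2.2484 -1.1113  0.5052  1.6672] wrist [0.4417 0.0813 0.2655]
-30 30 [-0.0401  0.1532  2.4372  3.9412  0.5961  2.6931] wrist [0.3536 0.0868 0.1796]
-30 40 [-0.081   0.0664  2.3906  4.3358  0.3606  2.2664] wrist [0.3824 0.0702 0.
[... 1149 characters left out ...]
20 [-0.704   0.5412  2.0254  1.0896  1.4612 -2.6029] wrist [ 0.4634 -0.2612  0.1284]
70 30 [-0.6592  0.4257  2.0536  1.0118  1.3369 -2.4957] wrist [ 0.4718 -0.238   0.1796]
70 40 [-0.5975  0.3263  2.0684  0.9119  1.2199 -2.3645] wrist [ 0.4832 -0.2068  0.2258]
70 50 [-0.5203  0.2488  2.0691  0.783   1.115  -2.2057] wrist [ 0.4971 -0.1685  0.2655]
90 20 [-0.6311  0.6542  1.8232  0.8644  1.6433 -2.6191] wrist [ 0.549  -0.2763  0.1284]
90 30 [-0.5976  0.5424  1.8685  0.7991  1.5236 -2.5564] wrist [ 0.549  -0.2516  0.1796]
90 40 [-0.5502  0.4381  1.9086  0.7235  1.4058 -2.4769] wrist [ 0.549  -0.2184  0.2258]
90 50 [-0.4888  0.3455  1.942   0.6316  1.2915 -2.3766] wrist [ 0.549  -0.1777  0.2655]
```

```bash
cat > path.py <<'E'
from plan import *
from scipy.spatial.transform import Slerp
def sim(p1,R1,n=12,p0=None,R0=None,q=None):
    s=ctrl.get_state()
    if p0 is None:p0=s['eef_pos'];R0=R.from_quat(s['tcp_rot']);q=s['qpos']
    sl=Slerp([0,1],R.concatenate([R0,R1]))
    for t in np.linspace(0,1,n+1)[1:]:
        c,q2=ik(p0+t*(p1-p0),sl(t),q,n=1);print(round(t,2),c>1e-5,q2,abs(q2-q).max().round(2));q=q2
    return q
E
python3 - <<'E'
from path import *
s=ctrl.get_state()
for ph,th in((30,28),(30,35),(-70,28)):
    p,Rt=tcp(np.radians(ph),np.radians(th));pu=p+[0,0,.12];print(ph,p,delta(pu,Rt))
    q=sim(pu,Rt,8);print('down');sim(p,Rt,3,pu,Rt,q)
E
```

```text
30 [ 0.5394 -0.0316  0.0527] (array([-31.5085,  -2.2878,   1.1157]), array([-0.5915,  0.1158, -0.5283]))
0.12 False [ 0.133  -0.2145  2.1026  0.3273  0.7626 -0.1106] 0.2
0.25 False [ 0.0409 -0.263   2.1851  0.4485  0.6952 -0.3518] 0.24
0.38 False [-0.0629 -0.2992  2.2594  0.6169  0.6532 -0.6431] 0.29
0.5 False [-0.1772 -0.318   2.323   0.8191  0.6477 -0.9722] 0.33
0.62 False [-0.2989 -0.3139  2.3731  1.0232  0.6844 -1.3088] 0.34
0.75 False [-0.4232 -0.2818  2.4065  1.1967  0.7591 -1.622 ] 0.31
0.88 False [-0.5444 -0.2194  2.4202  1.3242  0.8603 -1.8974] 0.28
1.0 False [-0.6571 -0.1292  2.4126  1.4061  0.9752 -2.1343] 0.24
down
0.33 False [-0.6571 -0.027   2.4199  1.4809  0.9613 -2.2662] 0.13
0.67 False [-0.6571  0.0857  2.4173  1.5582  0.9556 -2.4006] 0.13
1.0 False [-0.6571  0.2061  2.4048  1.6344  0.9584 -2.5326] 0.13
30 [ 0.544  -0.0289  0.0604] (array([-31.0692,  -1.5779,   0.6806]), array([-0.4723,  0.0829, -0.5314]))
0.12 False [ 0.1344 -0.207   2.091   0.3177  0.7806 -0.1019] 0.19
0.25 False [ 0.0459 -0.2492  2.1623  0.4166  0.7279 -0.3221] 0.22
0.38 False [-0.0521 -0.281   2.
[... 696 characters left out ...]
96  2.0691  0.0393  0.7572  0.3368] 0.25
0.25 False [ 0.2329 -0.2005  2.1133 -0.2148  0.7044  0.638 ] 0.3
0.38 False [ 0.2439 -0.1884  2.1456 -0.489   0.697   0.967 ] 0.33
0.5 False [ 0.2507 -0.1532  2.1653 -0.7448  0.7363  1.2866] 0.32
0.62 False [ 0.2502 -0.0962  2.1717 -0.9531  0.813   1.5685] 0.28
0.75 False [ 0.2399 -0.0205  2.1642 -1.1063  0.9138  1.8058] 0.24
0.88 False [ 0.2186  0.0698  2.1426 -1.2108  1.027   2.0041] 0.2
1.0 False [ 0.1864  0.1701  2.1068 -1.2762  1.1445  2.1721] 0.17
down
0.33 False [ 0.1864  0.246   2.1124 -1.3128  1.1223  2.2586] 0.09
0.67 False [ 0.1864  0.3279  2.1104 -1.3511  1.1034  2.3451] 0.09
1.0 False [ 0.1864  0.4147  2.1009 -1.3901  1.088   2.4304] 0.09
```

```bash
python3 -m crank '[[-31.5,-2.3,1.1,-0.59,0.116,-0.53],[-31.5,-2.3,1.1,-0.59,0.116,-0.53],[-31.5,-2.3,1.1,-0.59,0.116,-0.53],[-31.5,-2.3,1.1,-0.59,0.116,-0.53],[-31.5,-2.3,1.1,-0.59,0.116,-0.53],[-31.5,-2.3,1.1,-0.59,0.116,-0.53],[-31.5,-2.3,1.1,-0.59,0.116,-0.53],[-31.5,-2.3,1.1,-0.59,0.116,-0.53],[-31.5,-2.3,1.1,-0.59,0.116,-0.53],[-31.5,-2.3,1.1,-0.59,0.116,-0.53]]'; python3 -m crank '[[0,0,0,0,0,0],[0,0,0,0,0,0],[0,0,0,0,0,0]]'; python3 - <<'E'
from plan import *
p,Rt=tcp(np.radians(30),np.radians(28));print(delta(p+[0,0,.12],Rt));print(ctrl.get_state()['qpos'])
shot("side");t,d=shot("top")
cv2.imwrite("pics/mid.png",np.hstack([cv2.resize(np.load("side.npz")['p'],(400,300)),cv2.resize(t,(400,300))]))
# cover fitted plane
W=cloud("side",np.load("side.npz")['d']);s=ctrl.get_state();T=R.from_quat(s['tcp_rot'])
L=T.inv().apply((W-s['eef_pos']).reshape(-1,3)).reshape(480,640,3)
for n,dd in(("side",np.load("side.npz")['d']),("top",d)):
    W=cloud(n,dd);L=T.inv().apply((W-s['eef_pos']).reshape(-1,3))
    m=(abs(L[:,1])<.012)&(abs(L[:,0])<.1)&(L[:,2]>0.02)&(L[:,2]<.1);P=L[m];print(n,len(P),P.min(0),P.max(0),np.percentile(P,[2,50,98],axis=0))
E
```

```text
time: 5.9
eef_pos: [0.5401, -0.0119, 0.179]
tcp_rot: [0.423, 0.744, 0.447, 0.26]
contact_force: [0.8, -0.2, -5.9]
opening: 0.083
finger_force: 79.9
time: 6.2
eef_pos: [0.5404, -0.0115, 0.1791]
tcp_rot: [0.426, 0.743, 0.447, 0.258]
contact_force: [0.4, 0.2, -4.3]
opening: 0.079
finger_force: 80.2
(array([-1.6817, -1.0823, -0.6688]), array([ 0.0024, -0.0024,  0.0043]))
[-0.6119 -0.1594  2.4243  1.4198  0.9473 -2.1103]
side 544 [-0.081  -0.0069  0.0206] [0.0846 0.0117 0.0766] [[-0.0741 -0.0032  0.0222]
 [ 0.0301  0.0029  0.0537]
 [ 0.0813  0.0069  0.0748]]
top 710 [-0.0804 -0.0069  0.0201] [0.0797 0.0097 0.0795] [[-0.0775 -0.0035  0.022 ]
 [ 0.0028  0.0018  0.0557]
 [ 0.0775  0.0064  0.0759]]
```

View pics/mid.png

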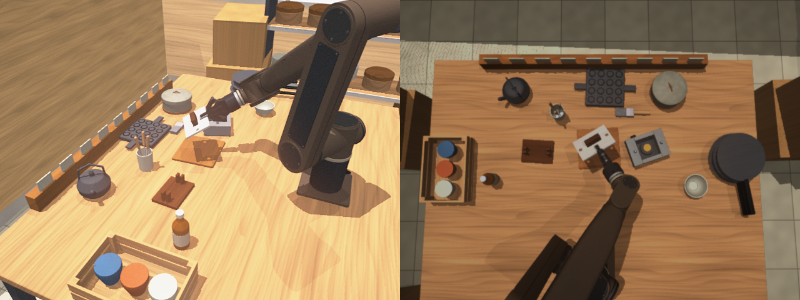

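The cover is held handle up and tilted over the board, at about (592,145) in the right-hand panel. Its far edge is at tool z ≈ 77 mm, as modelled.

```bash
python3 -m crank '[[-1.7,-4,1.5,0,0,0],[-1.7,-8,3.2,0,0,0],[-1.7,-10.5,4.4,0,0,0],[-1.7,-11.4,4.8,0,0,0],[-1.7,-11.4,4.8,0,0,0],[-1.7,-11.4,4.8,0,0,0]]'; python3 - <<'E'
from plan import *
p,Rt=tcp(np.radians(30),np.radians(28));print(delta(p,Rt));s=ctrl.get_state();print(s['qpos'],s['contact_force'])
E
```

```text
time: 6.9
eef_pos: [0.5405, -0.0315, 0.0569]
tcp_rot: [0.426, 0.743, 0.447, 0.259]
contact_force: [-0.1, -0.1, -5.0]
opening: 0.08
finger_force: 80.2
(array([ 0.0549, -0.4175,  0.1088]), array([ 0.0044, -0.002 ,  0.0054]))
[-0.657   0.1981  2.4036  1.6291  0.9626 -2.5275] [-0.1046 -0.1342 -5.039 ]
```

```bash
python3 -m crank '[[0,-0.4,0.2,0,0,0],[0,-0.4,0.2,0,0,0],[0,-0.4,0.2,0,0,0]]'; python3 - <<'E'
from path import *
for th in(25,20,18):
    p,Rt=tcp(np.radians(30),np.radians(th));print(delta(p,Rt))
    sim(p,Rt,1)
E
```

```text
time: 7.2
eef_pos: [0.5399, -0.0323, 0.0523]
tcp_rot: [0.426, 0.742, 0.447, 0.259]
contact_force: [-0.3, 0.2, -3.9]
opening: 0.085
finger_force: 80.5
(array([ 0.0898, -0.372 , -0.0411]), array([-0.0478, -0.001 ,  0.0047]))
1.0 False [-0.6772  0.2457  2.4084  1.6788  1.0159 -2.602 ] 0.06
(array([ 0.0929, -1.0441, -0.0145]), array([-0.1351, -0.0013,  0.0047]))
1.0 False [-0.7069  0.3201  2.4076  1.7381  1.116  -2.7059] 0.16
(array([ 0.0942, -1.3119,  0.0125]), array([-0.17  , -0.0013,  0.0046]))
1.0 False [-0.7173  0.3524  2.4048  1.7572  1.1571 -2.7437] 0.2
```

```bash
python3 -m crank '[[0.05,-0.5,0,-0.07,0,0],[0.1,-1.05,0,-0.135,0,0],[0.1,-1.05,0,-0.135,0,0],[0.1,-1.05,0,-0.135,0,0]]'; python3 -m crank '[[0,-0.1,0.04,0,0,0],[0,-0.1,0.04,0,0,0]]';python3 - <<'E'
from path import *
p,Rt=tcp(np.radians(30),np.radians(20));print(delta(p,Rt))
s=ctrl.get_state();T=R.from_quat(s['tcp_rot'])
for n in("side","top"):
    a,d=shot(n)
    W=cloud(n,d);L=T.inv().apply((W-s['eef_pos']).reshape(-1,3));W=W.reshape(-1,3)
    m=(abs(L[:,1])<.012)&(abs(L[:,0])<.1)&(L[:,2]>0.06)&(L[:,2]<.1);print(n,np.percentile(L[m],[2,50,98],axis=0))
E
```

```text
time: 7.6
eef_pos: [0.5352, -0.0342, 0.0426]
tcp_rot: [0.408, 0.71, 0.496, 0.287]
contact_force: [-1.1, -0.0, -2.8]
opening: 0.082
finger_force: 80.6
time: 7.8
eef_pos: [0.5355, -0.0341, 0.0423]
tcp_rot: [0.408, 0.71, 0.497, 0.288]
contact_force: [-0.7, -1.1, -1.4]
opening: 0.083
finger_force: 81.0
(array([ 0.0252,  0.0651, -0.0545]), array([ 0.0006, -0.0013,  0.0046]))
side [[-0.0929 -0.0106  0.0606]
 [ 0.0204  0.0012  0.0803]
 [ 0.0919  0.0073  0.0991]]
top [[-0.0936 -0.011   0.0609]
 [-0.0013 -0.0002  0.0816]
 [ 0.0878  0.0075  0.0994]]
```

```bash
python3 - <<'E'
from path import *
s=ctrl.get_state();T=R.from_quat(s['tcp_rot'])
u=np.array([np.cos(np.pi/6),.5,0])
for b,sd,up,dt in((.03,0,0,0),(.05,0,0,0),(.05,0,.005,5),(.05,.0,.01,10),(.05,-.02,.0,0),(.05,0,.018,0)):
    p=s['eef_pos']-b*u+sd*np.array([-.5,.866,0])+[0,0,up];th=np.radians(20+dt)
    Rt,_=toolR(np.radians(30),th);o=ik(p,Rt,s['qpos'],n=1);print(b,sd,up,dt,o,delta(p,Rt))
E
```

```text
0.03 0 0 0 (np.float64(4.441499355211667e-24), array([-0.7902,  0.3009,  2.4433,  1.6672,  1.1507, -2.7193])) (array([ 0.0079, -1.0236, -2.8199]), array([ 0.0009, -0.0012,  0.0044]))
0.05 0 0 0 (np.float64(3.169634969247905e-19), array([-0.8495,  0.2873,  2.4657,  1.6155,  1.174 , -2.727 ])) (array([ 0.0132, -1.7061, -4.6999]), array([ 0.0009, -0.0012,  0.0044]))
0.05 0 0.005 5 (np.float64(5.0056926570356265e-17), array([-0.8245,  0.2052,  2.4732,  1.5598,  1.0843, -2.6261])) (array([ 0.0114, -1.2361, -4.8705]), array([ 0.0881, -0.001 ,  0.0045]))
0.05 0.0 0.01 10 (np.float64(1.632754228923876e-13), array([-0.7949,  0.1314,  2.4737,  1.4878,  1.0001, -2.5127])) (array([ 0.0095, -0.7661, -5.0411]), array([ 0.1754, -0.0008,  0.0045]))
0.05 -0.02 0.0 0 (np.float64(1.5304970897537326e-24), array([-0.8609,  0.3113,  2.4262,  1.5984,  1.1779, -2.7101])) (array([-1.9867, -1.7149, -4.7023]), array([ 0.0009, -0.0012,  0.0044]))
0.05 0 0.018 0 (np.float64(3.519626408307555e-16), array([-0.8495,  0.2235,  2.4782,  1.594 ,  1.1723, -2.6714])) (array([ 0.0065, -0.0141, -5.3141]), array([ 0.0009, -0.0012,  0.0044]))
```

```bash
python3 -m crank '[[0,0,0,0,0,0],[0,0,0,0,0,0],[0,0,0,0,0,0],[0,0,0,0,0,0]]' 0.23; python3 -m crank '[[0,-1.65,-4.7,0,0,0],[0,-1.65,-4.7,0,0,0],[0,-1.65,-4.7,0,0,0]]'; python3 - <<'E'
from path import *
s=ctrl.get_state();print(s['qpos'],s['contact_force'])
a,d=shot("side");b,d2=shot("top")
cv2.imwrite("pics/rel.png",np.hstack([cv2.resize(a[130:330,180:430],(400,320)),cv2.resize(b[180:300,260:410],(400,320))]))
E
```

```text
time: 8.3
eef_pos: [0.5349, -0.0337, 0.0412]
tcp_rot: [0.408, 0.711, 0.496, 0.287]
contact_force: [1.1, -0.1, -1.8]
opening: 0.23
finger_force: 1.0
time: 8.6
eef_pos: [0.4918, -0.06, 0.0423]
tcp_rot: [0.409, 0.71, 0.496, 0.288]
contact_force: [0.4, 1.1, -0.3]
opening: 0.233
finger_force: 0.0
[-0.8522  0.2878  2.4657  1.6144  1.1754 -2.7303] [ 0.4266  1.1404 -0.2653]
```

View pics/rel.png

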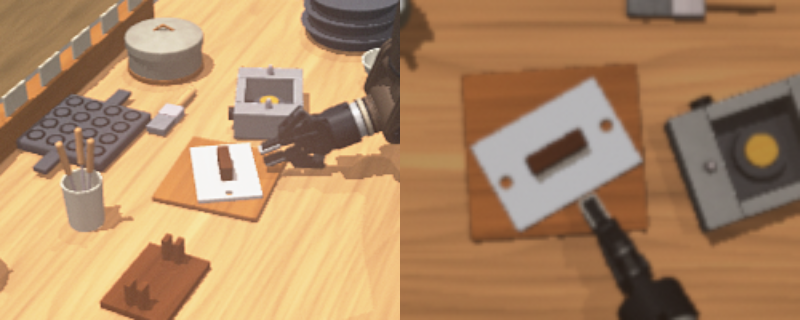

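The cover lies flat on the board, handle up, with its holes at about (505,182) and (606,125) in the right-hand panel. I'll compute its position and the clearance from the fingertip.

```bash
cat > cov.py <<'E'
from path import *
def holes(p,z=.020,box=(.45,.65,-.14,.09)):
    W=None
    K=8;roi=(180,300,260,360);c=cv2.resize(p[180:300,260:360],None,fx=K,fy=K,interpolation=cv2.INTER_CUBIC)
    g=cv2.cvtColor(c,cv2.COLOR_BGR2HSV);m=((g[...,1]<60)&(g[...,2]>110)).astype(np.uint8)
    cs,h=cv2.findContours(m,cv2.RETR_CCOMP,cv2.CHAIN_APPROX_NONE);i=max(range(len(cs)),key=lambda i:cv2.contourArea(cs[i]))
    out=[]
    for j,x in enumerate(cs):
        if h[0][j][3]==i and cv2.contourArea(x)>200:
            M=cv2.moments(x);u,v=M['m10']/M['m00'],M['m01']/M['m00']
            out.append((cv2.contourArea(x),onplane("top",(u+.5)/K-.5+260,(v+.5)/K-.5+180,z)))
    r=cv2.minAreaRect(cs[i]);q=np.array([onplane("top",(u+.5)/K-.5+260,(v+.5)/K-.5+180,z)[:2] for u,v in cv2.boxPoints(r)])
    return out,q
E
python3 - <<'E'
from cov import *
o,q=holes(np.load("top.npz")['p'])
for a in o: print(a)
print(q,q.mean(0),np.linalg.norm(q-np.roll(q,1,0),axis=1))
s=ctrl.get_state();T=R.from_quat(s['tcp_rot']);print(T.inv().apply(np.c_[q,[.02]*4]-s['eef_pos']))
E
```

```text
(1100.0, array([0.516, 0.031, 0.02 ]))
(12523.0, array([ 0.5494, -0.026 ,  0.02  ]))
(1006.5, array([ 0.5802, -0.0817,  0.02  ]))
[[ 0.5571  0.072 ]
 [ 0.6378 -0.0686]
 [ 0.5097 -0.1396]
 [ 0.4308  0.0002]] [ 0.5338 -0.034 ] [0.1454 0.1621 0.1464 0.1605]
[[ 0.0805  0.021   0.122 ]
 [-0.0816  0.0202  0.1212]
 [-0.0786 -0.0298 -0.0163]
 [ 0.0819 -0.0287 -0.0146]]
```

```bash
python3 -m crank '[[0,4.7,-1.7,0,0,0],[0,9.4,-3.4,0,0,0],[0,14.1,-5.1,0,0,0],[0,14.1,-5.1,0,0,0],[0,14.1,-5.1,0,0,0]]'; python3 - <<'E'
from path import *
p=np.array([.5481,-.0253,.19]);Rt=down(.519);print(delta(p,Rt));sim(p,Rt,8)
E
```

```text
time: 9.2
eef_pos: [0.4994, -0.0615, 0.1948]
tcp_rot: [0.404, 0.713, 0.496, 0.287]
contact_force: [0.6, 0.9, 0.1]
opening: 0.228
finger_force: 0.0
(array([0.6438, 1.6187, 5.8387]), array([ 1.2211, -0.0027,  0.017 ]))
0.12 False [-0.7714 -0.2383  2.4448  1.2845  1.077  -2.0702] 0.17
0.25 False [-0.6936 -0.2601  2.3937  1.1095  0.9831 -1.8767] 0.19
0.38 False [-0.61   -0.2538  2.3315  0.9068  0.9212 -1.662 ] 0.21
0.5 False [-0.525  -0.2238  2.2605  0.689   0.8987 -1.4366] 0.23
0.62 False [-0.4423 -0.1747  2.1828  0.4757  0.9181 -1.2193] 0.22
0.75 False [-0.3647 -0.1109  2.1004  0.2856  0.9752 -1.0279] 0.19
0.88 False [-0.294  -0.036   2.0146  0.1272  1.0614 -0.8716] 0.16
1.0 False [-0.2311  0.0469  1.9269  0.      1.1677 -0.7501] 0.13
```

```bash
python3 -m crank '[[0.64,1.62,5.84,1.22,0,0.017],[0.64,1.62,5.84,1.22,0,0.017],[0.64,1.62,5.84,1.22,0,0.017],[0.64,1.62,5.84,1.22,0,0.017],[0.64,1.62,5.84,1.22,0,0.017],[0.64,1.62,5.84,1.22,0,0.017],[0.64,1.62,5.84,1.22,0,0.017],[0.64,1.62,5.84,1.22,0,0.017],[0.64,1.62,5.84,1.22,0,0.017],[0.64,1.62,5.84,1.22,0,0.017]]' 0.65; python3 -m crank '[[0,0,0,0,0,0],[0,0,0,0,0,0],[0,0,0,0,0,0]]'; python3 - <<'E'
from cov import *
p=np.array([.5481,-.0253,.026]);Rt=down(.519);print(delta(p,Rt));
b,_=shot("top");o,q=holes(b)
for a in o: print(a)
E
```

```text
time: 10.2
eef_pos: [0.5469, -0.0246, 0.1843]
tcp_rot: [0.501, 0.865, 0.002, -0.007]
contact_force: [-0.6, 0.7, -0.3]
opening: 0.651
finger_force: 0.0
time: 10.5
eef_pos: [0.5466, -0.0266, 0.1873]
tcp_rot: [0.503, 0.864, 0.002, -0.004]
contact_force: [0.1, -0.1, -0.1]
opening: 0.646
finger_force: 0.0
(array([-0.1044,  0.1941, 16.1311]), array([-0.0001, -0.009 , -0.0025]))
```

```bash
python3 -m crank '[[-0.1,0.2,5,0,-0.009,0],[-0.1,0.2,10,0,-0.009,0],[-0.1,0.2,14,0,-0.009,0],[-0.1,0.2,16.1,0,-0.009,0],[-0.1,0.2,16.1,0,-0.009,0],[-0.1,0.2,16.1,0,-0.009,0]]'; python3 -m crank '[[0,0,0,0,0,0],[0,0,0,0,0,0],[0,0,0,0,0,0],[0,0,0,0,0,0],[0,0,0,0,0,0]]' 0 60; python3 - <<'E'
from cov import *
s=ctrl.get_state();print(s['eef_pos'],delta([.5481,-.0253,.026],down(.519)),s['contact_force'])
E
```

```text
time: 11.15
eef_pos: [0.5492, -0.0253, 0.0273]
tcp_rot: [0.503, 0.864, -0.0, 0.0]
contact_force: [-0.0, -0.2, 0.1]
opening: 0.652
finger_force: 0.0
time: 11.65
eef_pos: [0.5503, -0.0255, 0.029]
tcp_rot: [0.502, 0.865, -0.0, 0.002]
contact_force: [-1.5, -1.0, 6.9]
opening: 0.242
finger_force: 62.5
[ 0.5503 -0.0255  0.029 ] (array([ 0.1263, -0.1853,  0.2957]), array([ 0.0015,  0.0031, -0.0011])) [-1.5072 -0.9977  6.8691]
```

```bash
python3 -m crank '[[0,0,-3,0,0,0],[0,0,-7,0,0,0],[0,0,-12,0,0,0],[0,0,-12,0,0,0]]'; python3 - <<'E'
from cov import *
p=np.array([.5504,-.2522,.135]);Rt=down(.3235);print(ctrl.get_state()['eef_pos'],ctrl.get_state()['contact_force'],delta(p,Rt));sim(p,Rt,4)
E
```

```text
time: 12.05
eef_pos: [0.5538, -0.0257, 0.1547]
tcp_rot: [0.503, 0.865, 0.002, 0.008]
contact_force: [1.9, -0.4, -3.1]
opening: 0.242
finger_force: 61.3
[ 0.5538 -0.0257  0.1547] [ 1.8948 -0.4131 -3.115 ] (array([-19.4955, -11.526 ,   2.057 ]), array([0.0125, 0.01  , 0.1941]))
0.25 False [-0.3296  0.1085  1.9403  0.0007  1.0809 -0.799 ] 0.1
0.5 False [-0.4252  0.1387  1.9166  0.0011  1.0783 -0.8463] 0.1
0.75 False [-0.5146  0.1799  1.8795  0.0009  1.0783 -0.8871] 0.09
1.0 False [-0.5971  0.2308  1.8293 -0.      1.0815 -0.9206] 0.08
```

```bash
python3 -m crank '[[-19.5,-11.5,0,0,0,0.194],[-19.5,-11.5,0,0,0,0.194],[-19.5,-11.5,0,0,0,0.194],[-19.5,-11.5,0,0,0,0.194],[-19.5,-11.5,0,0,0,0.194],[-19.5,-11.5,1.8,0,0,0.194],[-19.5,-11.5,1.8,0,0,0.194],[-19.5,-11.5,1.8,0,0,0.194],[-19.5,-11.5,1.8,0,0,0.194]]'; python3 - <<'E'
from cov import *
b,d=shot("top");s=ctrl.get_state();print(s['eef_pos'],delta([.5504,-.2522,.135],down(.3235)))
W=cloud("top",d);P=W.reshape(-1,3);m=(P[:,0]>.4)&(P[:,0]<.7)&(P[:,1]<-.15)&(P[:,1]>-.36)&(P[:,2]>.1)&(P[:,2]<.14);print(np.median(P[m],0))
cv2.imwrite("pics/over.png",cv2.resize(b[195:275,350:440],None,fx=7,fy=7,interpolation=cv2.INTER_CUBIC))
E
```

```text
time: 12.95
eef_pos: [0.5454, -0.2503, 0.1286]
tcp_rot: [0.584, 0.812, -0.0, -0.0]
contact_force: [-0.0, 0.9, -4.9]
opening: 0.243
finger_force: 60.9
[ 0.5457 -0.2504  0.1291] (array([-0.3206,  0.3865, -0.5877]), array([0.0001, 0.0009, 0.0012]))
[ 0.5597 -0.1852  0.1186]
```

View pics/over.png

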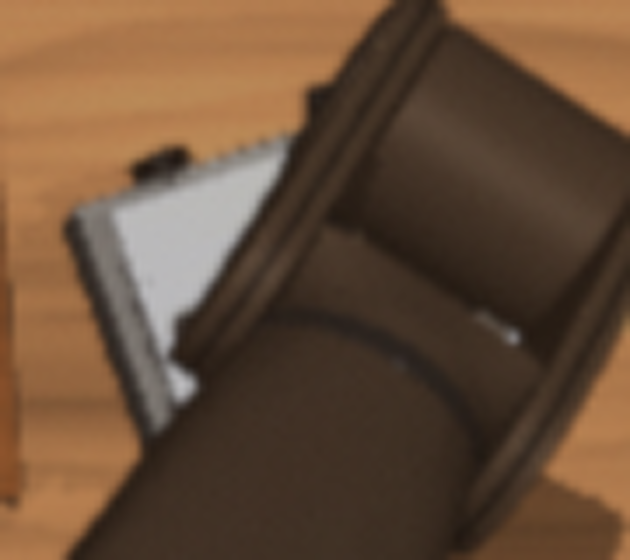

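The arm hides the holes and pins. The cover's left end shows, with its corner at about (112,212), so I'll fit its visible edges.

```bash
python3 - <<'E'
from cov import *
s=ctrl.get_state();p=np.load("top.npz")['p']
K=8;c=cv2.cvtColor(cv2.resize(p[195:275,350:440],None,fx=K,fy=K,interpolation=cv2.INTER_CUBIC),cv2.COLOR_BGR2GRAY).astype(float)
w=lambda u,v,z:onplane("top",(u+.5)/K-.5+350,(v+.5)/K-.5+195,z)
k=K/7;rows=range(int(255*k),int(390*k),4);cols=range(int(130*k),int(255*k),4)
g=cv2.GaussianBlur(c,(0,0),3);gx=cv2.Sobel(g,-1,1,0);gy=cv2.Sobel(g,-1,0,1)
def pred(v): return (112+(v/k-212)*(48/218))*k
L=[];T=[]
for v in rows:
    u0=int(pred(v));x=gx[v,u0-20:u0+25];L.append((u0-20+x.argmax(),v))
for u in cols:
    v0=int((212-(u/k-112)*77/188)*k);x=gy[v0-25:v0+20,u];T.append((u,v0-25+x.argmax()))
zc=s['eef_pos'][2]-.017+.008;print("top z",zc)
for n,E in(("left",L),("top",T)):
    P=np.array([w(u,v,zc)[:2] for u,v in E])
    for _ in range(3):
        m=P.mean(0);d=np.linalg.svd(P-m)[2][0];r=(P-m)@[-d[1],d[0]];P=P[abs(r)<2*r.std()+1e-5]
    print(n,m,"heading",np.arctan2(d[1],d[0])%np.pi,r.std(),len(P))
    Tl=R.from_quat(s['tcp_rot']);print("  in tool frame",Tl.inv().apply(np.r_[m,zc]-s['eef_pos']))
a,_=shot("side");o=cv2.imread("pics/side_5.png")
cv2.imwrite("pics/s2.png",np.hstack([cv2.resize(x[160:230,310:390],None,fx=5,fy=5,interpolation=cv2.INTER_CUBIC) for x in(o,a)]))
E
```

```text
top z 0.12011946477398322
left [ 0.5312 -0.1698] heading 0.31817939902919656 0.00019050714670116193 30
  in tool frame [0.0811 0.0119 0.0089]
top [ 0.5844 -0.189 ] heading 1.8021923016199337 0.0018567763880681291 33
  in tool frame [0.0459 0.0562 0.009 ]
```

View pics/s2.png

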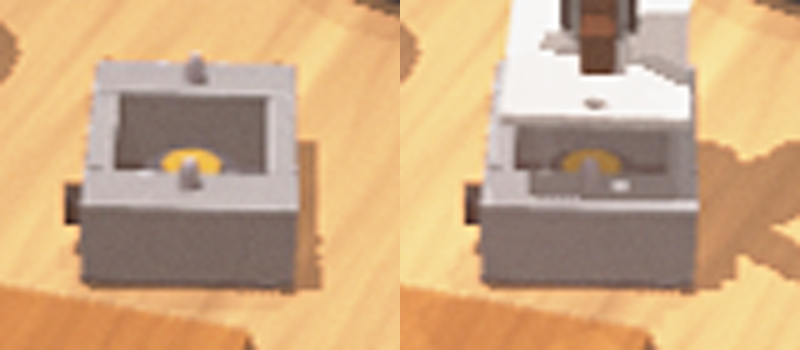

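The left panel (start) shows the near pin from its tip at about (191,159) to its base at (189,185), and the far pin tip at (196,55). In the right panel (now) the cover's near hole is at (595,103).

```bash
python3 - <<'E'
from cov import *
s=ctrl.get_state();w=lambda u,v,z:onplane("side",(u+.5)/5-.5+310,(v+.5)/5-.5+160,z)
Tl=R.from_quat(s['tcp_rot']);zc=s['eef_pos'][2]-.009
h=w(195,103,zc);print(s['eef_pos'],"hole",h,"tool",Tl.inv().apply(h-s['eef_pos']))
n=w(191,160,.076);f=w(196,56,.076);nb=w(189,184,.06);fb=w(196,80,.06);print("near",n,nb,"far",f,fb,np.linalg.norm(n-f),(n+f)/2,np.arctan2(*(n-f)[1::-1]))
print("top cam near .5287,-.1908; far .5700 -.3138")
E
```

```text
[ 0.5459 -0.2505  0.1294] hole [ 0.5257 -0.1881  0.1204] tool [0.0656 0.0008 0.0089]
near [ 0.5304 -0.1959  0.076 ] [ 0.5307 -0.1943  0.06  ] far [ 0.5726 -0.3178  0.076 ] [ 0.5714 -0.3155  0.06  ] 0.12900885307952617 [ 0.5515 -0.2569  0.076 ] 1.904190721538954
top cam near .5287,-.1908; far .5700 -.3138
```

```bash
python3 -m crank '[[-0.38,0.26,0.5,0,0,-0.006],[-0.38,0.26,1.5,0,0,-0.006],[-0.38,0.26,2.7,0,0,-0.006],[-0.38,0.26,2.7,0,0,-0.006],[-0.38,0.26,2.7,0,0,-0.006],[-0.38,0.26,2.7,0,0,-0.006]]'; python3 - <<'E'
from cov import *
s=ctrl.get_state();print(s['eef_pos'],s['contact_force'],s['wrist_torque'],delta([.5496,-.2533,.098],down(.3295)))
E
python3 -m crank '[[0,0,0.3,0,0,0],[0,0,0.6,0,0,0],[0,0,0.8,0,0,0],[0,0,0.8,0,0,0],[0,0,0.8,0,0,0]]'; python3 - <<'E'
from cov import *
s=ctrl.get_state();print(s['eef_pos'],s['contact_force'],s['wrist_torque'])
a,_=shot("side")
cv2.imwrite("pics/s3.png",cv2.resize(a[150:230,310:390],None,fx=7,fy=7,interpolation=cv2.INTER_CUBIC))
E
```

```text
time: 13.65
eef_pos: [0.5493, -0.2541, 0.1019]
tcp_rot: [0.582, 0.813, -0.0, 0.0]
contact_force: [0.1, -0.4, -4.4]
opening: 0.246
finger_force: 60.9
[ 0.5493 -0.2541  0.1019] [ 0.0581 -0.3765 -4.4266] [ 0.024  -0.0011 -0.0439] (array([0.0676, 0.0585, 0.3916]), array([-0.0001,  0.0009, -0.0001]))
time: 14.15
eef_pos: [0.5491, -0.254, 0.0937]
tcp_rot: [0.582, 0.813, -0.0, 0.0]
contact_force: [0.2, 0.1, -5.5]
opening: 0.243
finger_force: 61.0
[ 0.5491 -0.254   0.0937] [ 0.2027  0.1405 -5.4803] [-0.0065 -0.0398  0.0495]
```

```bash
python3 -m crank '[[0.06,0.04,0.2,0,0,0],[0.06,0.04,0.4,0,0,0],[0.06,0.04,0.6,0,0,0],[0.06,0.04,0.7,0,0,0],[0.06,0.04,0.7,0,0,0]]'; python3 - <<'E'
from cov import *
s=ctrl.get_state();print(s['eef_pos'],s['contact_force'],s['wrist_torque'])
E
```

```text
time: 14.7
eef_pos: [0.5495, -0.2535, 0.0868]
tcp_rot: [0.582, 0.814, -0.0, 0.001]
contact_force: [1.5, -1.9, -4.4]
opening: 0.244
finger_force: 61.1
[ 0.5495 -0.2535  0.0868] [ 1.5228 -1.8654 -4.3889] [-0.1635 -0.1937  0.0184]
```

```bash
python3 -m crank '[[0,0,0.2,0,0,0],[0,0,0.4,0,0,0],[0,0,0.6,0,0,0],[0,0,0.6,0,0,0]]'; python3 -m crank '[[0,0,0.2,0,0,0],[0,0,0.3,0,0,0],[0,0,0.4,0,0,0],[0,0,0.4,0,0,0]]'; python3 - <<'E'
from cov import *
s=ctrl.get_state();print(s['eef_pos'],s['contact_force'],s['wrist_torque'])
E
```

```text
time: 15.1
eef_pos: [0.5495, -0.2536, 0.0807]
tcp_rot: [0.582, 0.813, -0.0, 0.001]
contact_force: [1.5, -2.1, -5.4]
opening: 0.245
finger_force: 61.1
time: 15.5
eef_pos: [0.5496, -0.2536, 0.077]
tcp_rot: [0.582, 0.813, -0.0, 0.001]
contact_force: [2.2, -1.5, -3.8]
opening: 0.244
finger_force: 61.2
[ 0.5496 -0.2536  0.077 ] [ 2.1932 -1.5059 -3.8039] [-0.3284 -0.3189  0.0905]
```

```bash
python3 -m crank '[[0,0,0.1,0,0,0],[0,0,0.2,0,0,0],[0,0,0.2,0,0,0]]'; python3 - <<'E'
from cov import *
s=ctrl.get_state();print(s['eef_pos'],s['contact_force'],s['wrist_torque'])
E
```

```text
time: 15.8
eef_pos: [0.5496, -0.2536, 0.077]
tcp_rot: [0.582, 0.814, -0.0, 0.0]
contact_force: [-2.7, 0.5, 6.3]
opening: 0.241
finger_force: 62.6
[ 0.5496 -0.2536  0.077 ] [-2.7053  0.5335  6.3154] [0.0661 0.3798 0.0087]
```

```bash
python3 -m crank '[[0,0,0,0,0,0],[0,0,0,0,0,0],[0,0,0,0,0,0],[0,0,0,0,0,0]]' 0.5; python3 -m crank '[[0,0,-2,0,0,0],[0,0,-5,0,0,0],[0,0,-10,0,0,0],[0,0,-14,0,0,0],[0,0,-14,0,0,0]]'; python3 -m crank '[[0,-25,-14,0,0,0],[0,-12,-14,0,0,0],[0,-12,-14,0,0,0],[0,-12,-14,0,0,0],[0,-12,-14,0,0,0],[0,-12,-14,0,0,0]]'; python3 - <<'E'
from cov import *
a,_=shot("side");b,d=shot("top");W=cloud("top",d)
cv2.imwrite("pics/end.png",np.hstack([cv2.resize(a[130:250,270:420],(400,320)),cv2.resize(b[180:300,340:490],(400,320))]))
P=cloud("side",_).reshape(-1,3)
for P in(P,W.reshape(-1,3)):
    m=(P[:,0]>.46)&(P[:,0]<.64)&(P[:,1]<-.16)&(P[:,1]>-.35)&(P[:,2]>.05)&(P[:,2]<.085);Q=P[m]
    A=np.c_[Q[:,:2],np.ones(len(Q))];k=np.linalg.lstsq(A,Q[:,2],rcond=None)[0];print(len(Q),k,np.median(Q,0))
E
```

```text
time: 16.2
eef_pos: [0.5491, -0.2531, 0.0745]
tcp_rot: [0.582, 0.813, -0.0, -0.0]
contact_force: [0.4, 0.7, 0.2]
opening: 0.5
finger_force: 0.0
time: 16.7
eef_pos: [0.5527, -0.2554, 0.2232]
tcp_rot: [0.582, 0.813, -0.0, 0.007]
contact_force: [-0.1, -0.9, 0.1]
opening: 0.505
finger_force: 0.0
time: 17.3
eef_pos: [0.4356, -0.2922, 0.355]
tcp_rot: [0.582, 0.813, -0.0, 0.001]
contact_force: [0.6, -0.2, -0.4]
opening: 0.498
finger_force: 0.0
1215 [ 0.0162 -0.0231  0.0522] [ 0.5346 -0.2245  0.0676]
2467 [-0.0003 -0.      0.0651] [ 0.546  -0.251   0.0657]
```

View pics/end.png

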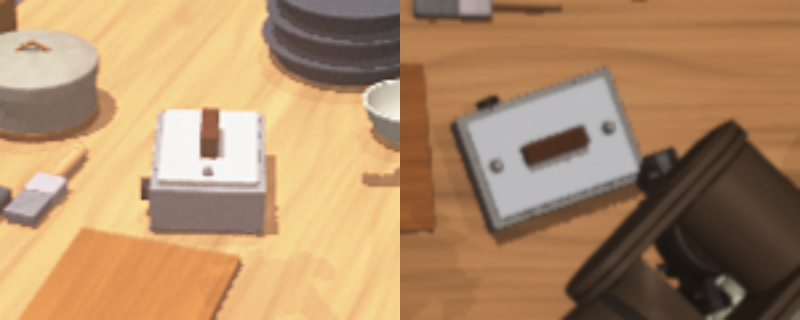

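The cover lies flat on the rim with the pins showing through both holes, at about (497,166) and (609,128) in the right-hand panel. The fitted plane is level at about 66 mm, and the gripper is clear.

```bash
python3 -c "
from plant import ctrl
print(ctrl.sign_off())"
```

```text
the job is handed in; nothing more can be done
None
```

The cover was laid flat on the board with its handle up and released, then taken by the handle and seated fully down on the cooker with both pins through its holes; I handed the job in at about 17 s and saw no other goods shifted.

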